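# Set the dipping tongs over the glaze bowl

### The job

Get the dipping place ready: slide the white bowl along the bench, without lifting or tipping it, from the blue tape ring into the middle of the yellow tape ring and let go of it. Then pick the sprung tongs up from their wooden rest and hold them level with their tips over the bowl, clear of its rim but no more than a hand's width above it, and squeeze them until the red pointer stands at the green mark on their gauge. Finish still holding the tongs there, at that gap and quite still; leave the clay dish, wooden mould and stamp block where they are.

Things in the scene. Friction and masses are not known exactly. Their poses are not given: they have to be found in the camera images.
- bowl: small off-white round bowl, empty, loose, about 0.3 kg, 115 mm across the rim, 53 mm high, in the blue ring at first. Origin: centre of its underside, z = 0. Flared: outer radius 45 mm at the foot, 57 mm at the rim. Hollow above 21 mm height; near the rim the wall fills radii 41 to 58 mm, so it can be pinched over the rim from above, or pushed.
- ring_blue: ring of blue tape flat on the bench, 145 mm inside and 159 mm outside diameter; only a mark, it stops nothing. Origin: its centre, z = 0. The bowl starts here.
- ring_yellow: ring of yellow tape, same size; where the bowl must stand. Origin: its centre, z = 0. Which ring is on the left varies.
- rest: wooden tool rest, fixed: board 180 x 100 x 10 mm, two cross bars 116 mm long at x = -70 and +70 mm in its frame, tops 30 mm above the bench, brass pins at y = +-52 mm reaching 45 mm above the bench. Between the bars (x -62 to +62 mm) nothing is above 10 mm. Origin: centre of its underside. The tongs lie across both bars, along its x.
- tongs: sprung steel tweezers (dipping tongs), about 95 g, balance within 20 mm of the origin, lying so that the arms close sideways in the level plane. Origin: grip point midway between the arms, at their undersides (30 mm above the bench on the rest); x to the tips, y from sprung to fixed arm, z up. Reach x -132 to +135 mm. Arms: 5 mm thick, 18 mm high, each splayed 0.13 rad when open.
- sprung_arm (a joint): squeeze of the sprung arm: 0 = open (tips 60 mm apart), 0.24 rad = fully squeezed. Hinge at x = -100 mm of the tongs. Squeeze at the black patches (x -15 to +15 mm): 44 mm over the outsides when open; 10 mm less moves the tips 22 mm and the pointer 19 mm. The spring pushes the grip open with 2 N when open, 9 N fully squeezed.
- pointer (a point): the tip of the red pointer on the sprung arm, near the gauge strip. It moves toward +y of the tongs as they are squeezed.
- mark (a point): middle of the green mark, 8 mm wide along the tongs' y, on the white gauge strip fixed across the tongs (x 98 to 110 mm, top z 23 mm). Squeezing does not move it; its place, 14 to 38 mm in +y from the open pointer, differs each time. The pointer stands at it when both have the same y in the tongs' frame (their x differs by about 9 mm).
- tips (a point): point between the tongs' tips at about half closure, 125 mm ahead of the grip point and 14 mm to +y, 9 mm above the undersides (fixed in the tongs' frame).
- stamp: bystander: small beech stamp block, 55 x 22 x 21 mm; origin: centre of its underside.
- clay_dish: bystander: square terracotta-coloured dish, 114 mm, 40 mm high; origin: centre of its underside.
- mould: bystander: rounded wooden hump mould, 72 x 72 x 34 mm; origin: centre of its underside.

How it is judged:
By the outcome, as a careful person would: the job done as asked, in the order asked, and still so for the second after the job is handed in, while the arm keeps its last pose, push and grip.
It also fails if it takes over 58 s, if anything falls off the work surface, if the arm or the gripper's body presses on something with over 40 N, if the wrist force passes 120 N, or if a joint passes its speed limit or range.

### The arm

A 6-joint arm with a two-finger parallel gripper is mounted at the origin on a cart in front of the work surface, level with it; the furniture and walls round the work are solid. World frame = base frame: x ahead of the robot, y to its left, z up, the work surface at z = 0. Lengths are in m, angles in degrees, forces in N, time in s.
With the tool pointing down it reaches from about 0.3 to 0.85 m from the base axis. Payload 5.4 kg.
Tool frame: the origin (TCP) lies at the very end of the fingers, on their centre line; the grasp point (between the pads) lies 19 mm behind it; z points along the fingers, y is the line along which they close (so a half turn about z gives the same grasp; the last joint's range is limited). The gripper opens to 85 mm and grips with 20 to 120 N. Pads are 22 mm wide; open, the fingers measure 114 mm over their backs; the gripper's body (76 mm by 85 mm) begins 54 mm behind the grasp point. The pads swing forward as they close: fully open they stand 13 mm farther back than shut.
Start: joints at [-82.626, 9.076, 91.501, -0, 79.423, -12.038], TCP at [0.191, -0.542, 0.231] pointing down, gripper open.
Joint ranges: [-166.64, 166.64], [-54.1, 131.32], [10.49, 154.53], [-73.88, 253.88], [9.74, 151.15], [-171.62, 171.62]. Speed limits (degrees/s): [147.25, 147.25, 180, 180, 180, 180].

### API

Orientations are given as [roll, pitch, yaw] about the fixed x, y, z axes, in that order (R = Rz(yaw) Ry(pitch) Rx(roll)).
In Python, from rig import robot gives the robot as it stands.
- The arm moves only by the shell command python3 drive.py 'ROWS' [OPENING]. ROWS is rows parted by semicolons, their numbers by spaces, 1 to 20 of them, each of 6 numbers: dx, dy, dz in m, then a rotation vector rx, ry, rz in degrees; each row is the pose to reach, as a shift and turn from the pose commanded when the command began, along the tool's axes at that moment; what a row does not reach only later rows make up. A row lasts 1/8 s, in which the tool goes at most 0.0625 m and 10.7 degrees, less where a joint would pass 70% of its speed; a pose out of reach is approached as far as the arm can. OPENING is the opening from 0.0 (shut) to 1.0 (fully open), set as the command begins (- or left out keeps the last). The fingers move at their own pace and stop on an object; the grip force is fixed at half the most. Time passes only in rows, so rows that do not move let the fingers close. It prints the time, the measured TCP pose, the force, the opening and the grip force at its end.
- robot.read_state(): the state, without advancing time (a new reading comes with each control period).
- robot.read_camera(name): name is "side" or "top" or "wrist"; returns a dict with "pixels" (480x640x3 uint8, blue, green, red), "camera_matrix" (3x3 intrinsics, pixels), "k1" (the pictures are not rectified: a ray, as slopes to the right and down, at radius r is drawn at 1 + k1 r^2 times it, then the intrinsics apply), "origin" and "attitude" of the camera in the world. Camera axes: x right, y down, z forward; pixel columns grow to the right and rows downward; lengths in m; the calibration is good to about 2 mm. A picture is of the moment at which its call begins. There is no depth.
- robot.close_job(): hands the job in; it is judged then, once.
The state is a dict: "time": time; "joint_positions": joint angles; "dq": joint speeds; "joint_efforts": joint torques, N m; "eef_pos": TCP position; "orientation": TCP orientation; "force": force on the tool from outside, world axes, zero at the start; "ft_torque": the same for the moment, N m; "opening": opening from 0.0 (shut) to 1.0 (fully open); "gripper_force": force on a finger pad.
Only numpy, scipy, OpenCV 4.12 (cv2) and the standard library are available. Lean on these libraries where they do the work, as an engineer would, in place of code of your own. Each camera call takes 0.05 s, during which the arm holds its last target. There are 200 camera calls.

## Working session

There is one attempt and no reset: what is moved stays moved. The work goes in short steps, Python scripts to look and compute and a shell command to move; the robot and the scene stay as the last step left them, time stands still between calls to the robot, and variables do not carry over. Pictures are saved under pics/ and viewed, at most 10 in all, crops included, and the job is handed in when it is done.

```bash
ls; mkdir -p pics
cat > h.py <<'E'
import numpy as np, cv2
from rig import robot
from scipy.spatial.transform import Rotation as R
def cam(n,save=None):
    c=robot.read_camera(n)
    if save: cv2.imwrite('pics/'+save,c['pixels'])
    return c
def att(c):
    a=np.array(c['attitude'],float)
    return a if a.shape==(3,3) else R.from_euler('xyz',a,degrees=True).as_matrix()
def ray(c,uv):
    K=np.array(c['camera_matrix'],float)
    s=np.atleast_2d(uv).astype(float)
    d=np.c_[(s[:,0]-K[0,2])/K[0,0],(s[:,1]-K[1,2])/K[1,1]]
    u=d.copy()
    for _ in range(30): u=d/(1+c['k1']*(u**2).sum(1,keepdims=True))
    return np.c_[u,np.ones(len(u))]@att(c).T
def onz(c,uv,z):
    r=ray(c,uv);o=np.array(c['origin'],float)
    return o+r*((z-o[2])/r[:,2:3])
def tri(c1,p1,c2,p2):
    o1,o2=np.array(c1['origin'],float),np.array(c2['origin'],float)
    a,b=ray(c1,p1)[0],ray(c2,p2)[0]
    a/=np.linalg.norm(a); b/=np.linalg.norm(b)
    t=np.linalg.lstsq(np.c_[a,-b],o2-o1,rcond=None)[0]
    x,y=o1+a*t[0],o2+b*t[1]
    return (x+y)/2,np.linalg.norm(x-y)
def proj(c,P):
    p=(np.atleast_2d(P)-np.array(c['origin'],float))@att(c)
    u=p[:,:2]/p[:,2:]; u=u*(1+c['k1']*(u**2).sum(1,keepdims=True))
    K=np.array(c['camera_matrix'],float)
    return np.c_[u[:,0]*K[0,0]+K[0,2],u[:,1]*K[1,1]+K[1,2]]
E
python3 - <<'E'
from h import *
for n in ('top','side','wrist'):
    c=cam(n,n+'0.png'); print(n,c['origin'],c['attitude'],c['k1'],np.array(c['camera_matrix']).tolist())
print(robot.read_state())
E
```

```text
drive.py
pics
rig.py
top [ 0.37270266 -0.0199669   0.99982652] [-169.50555457   -0.32444302  -88.57552372] -0.04738174926767161 [[434.89381087863893, 0.0, 320.9747923809902], [0.0, 434.89381087863893, 244.8805092616878], [0.0, 0.0, 1.0]]
side [-0.15927754  1.01718441  0.82976571] [-121.2202187    -0.35987986 -144.56282653] -0.059191192711133864 [[605.7755822928214, 0.0, 326.06021171056125], [0.0, 605.7755822928214, 246.3912438606479], [0.0, 0.0, 1.0]]
wrist [ 0.26039701 -0.51745092  0.37318744] [ 1.63250755e+02  1.13674869e-01 -7.05587937e+01] -0.08494915943517496 [[392.5944140119056, 0.0, 312.5614084296069], [0.0, 392.5944140119056, 245.75378246909216], [0.0, 0.0, 1.0]]
{'time': 0.15, 'joint_positions': array([-8.26241987e+01,  9.10707380e+00,  9.15578560e+01,  2.26378634e-03,
        7.94238446e+01, -1.20395008e+01]), 'dq': array([-0.01337711, -0.12867581, -0.21665022, -0.05298417,  0.01217269,
        0.01055841]), 'joint_efforts': array([-4.89228551e-04, -3.96377134e+01, -3.31786144e+01, -3.05625090e-04,
        5.45551884e-03,  2.02430653e-05]), 'eef_pos': array([ 0.19104973, -0.54181944,  0.23049671]), 'orientation': array([-1.79913642e+02, -2.06928425e-02,  1.94148693e+01]), 'force': array([ 0.49743881, -0.36192861,  0.22818476]), 'ft_torque': array([-0.00683415,  0.03424948, -0.01758718]), 'gripper_force': 0.0, 'opening': 0.9997823029933738}
```

View pics/top0.png

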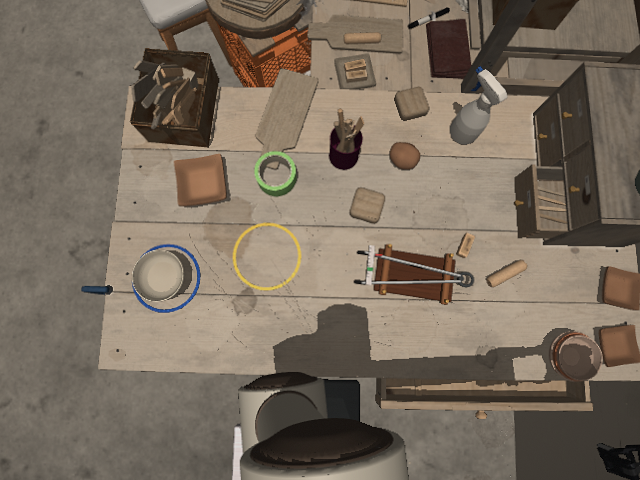

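View pics/side0.png

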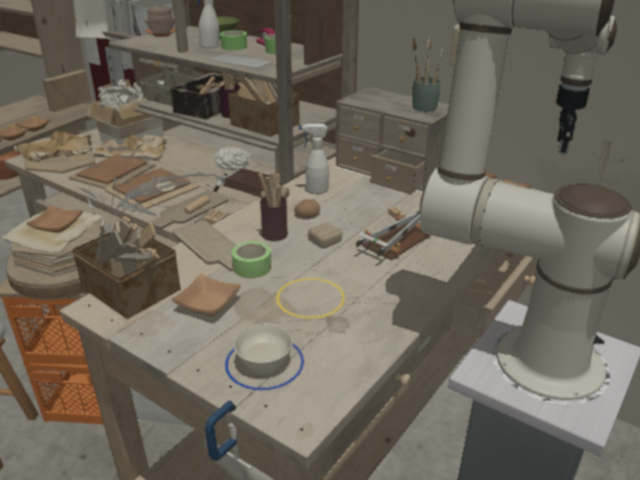

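The top view shows the bowl at about (159,276) in the blue ring (166,278), the yellow ring at (267,257), and the rest at (416,272). The tongs' tips point left, with the gauge near (370,265) and the hinge at (466,280). The side view agrees.

```bash
cat > m.py <<'E'
from h import *
def ring(c,z,name):
    hsv=cv2.cvtColor(c['pixels'],cv2.COLOR_BGR2HSV)
    lo,hi={'yellow':((22,110,120),(32,255,255)),'blue':((105,120,60),(125,255,255))}[name]
    m=cv2.inRange(hsv,lo,hi); n,l,s,_=cv2.connectedComponentsWithStats(cv2.dilate(m,np.ones((3,3))))
    i=1+np.argmax(s[1:,2]*s[1:,3]); v,u=np.nonzero((l==i)&(m>0))
    return np.c_[u,v]
def circ(P):
    A=np.c_[2*P[:,:2],np.ones(len(P))]; x=np.linalg.lstsq(A,(P[:,:2]**2).sum(1),rcond=None)[0]
    return x[:2],np.sqrt(x[2]+x[0]**2+x[1]**2)
E
python3 - <<'E'
from m import *
T,S=cam('top'),cam('side')
for n in('yellow','blue'):
  for k,c in(('t',T),('s',S)):
    p=ring(c,0,n); print(n,k,len(p),*circ(onz(c,p,0)))
# bowl blob: bright low-sat
for k,c,w in(('t',T,(125,240,195,310)),('s',S,(225,320,300,385))):
    hsv=cv2.cvtColor(c['pixels'],cv2.COLOR_BGR2HSV); print(k,hsv[276 if k=='t' else 345,159 if k=='t' else 262], hsv[260 if k=='t' else 366,159 if k=='t' else 262])
a=cv2.resize(T['pixels'][235:310,345:485],None,fx=5.5,fy=5.5,interpolation=cv2.INTER_CUBIC)
b=cv2.resize(S['pixels'][200:265,345:440],None,fx=4,fy=4,interpolation=cv2.INTER_CUBIC)
d=cv2.resize(T['pixels'][235:320,125:210],None,fx=3.05,fy=3.05,interpolation=cv2.INTER_CUBIC)
im=np.zeros((600,800,3),np.uint8); im[:338,:770]=a[:338,:770]; a=0
im[340:600,:380]=b[:260,:380]; im[340:599,400:659]=d[:259,:259]
cv2.imwrite('pics/c1.png',im)
E
```

```text
yellow t 567 [0.52915897 0.10522306] 0.07611493873579402
yellow s 190 [0.52918945 0.10491553] 0.07630170446121556
blue t 412 [0.47194674 0.33672049] 0.0761284844549158
blue s 71 [0.47219467 0.33731769] 0.07523885280303717
t [ 17  53 187] [ 18  51 181]
s [ 21  35 169] [ 21  35 102]
```

View pics/c1.png

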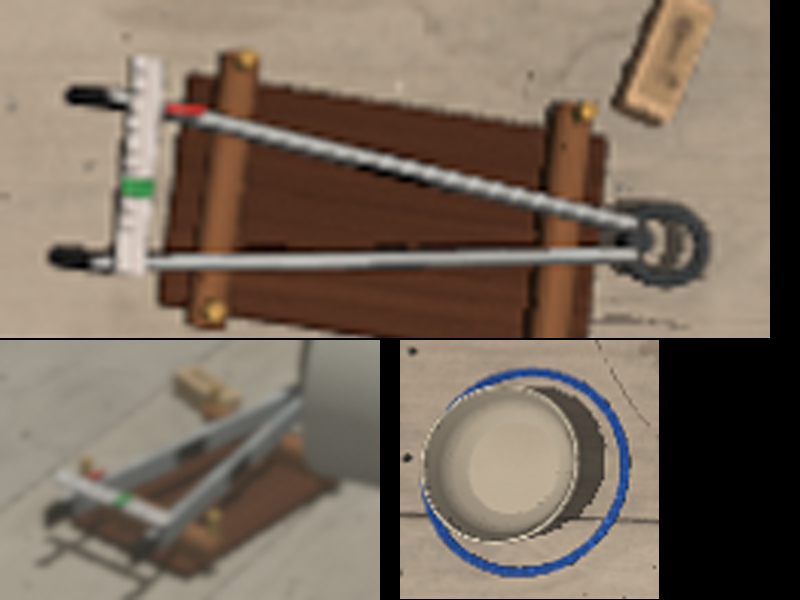

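The crop shows the pointer (red) at about (185,109), the green mark at (138,188), the black tips at (88,95) and (70,257), and the hinge ring at (660,243). The sprung arm is on the +x side. Both views agree on the ring centres. Next I'll measure the bowl rim and the tongs.

Run:
```python
from m import *
T,S=cam('top'),cam('side')
g=cv2.resize(cv2.cvtColor(T['pixels'],cv2.COLOR_BGR2GRAY)[230:325,115:215],None,fx=6,fy=6,interpolation=cv2.INTER_CUBIC)
h=cv2.HoughCircles(g,cv2.HOUGH_GRADIENT,1.5,50,param1=120,param2=30,minRadius=140,maxRadius=175)
h=h[0][:3] if h is not None else []
for x,y,r in h:
    uv=((x+.5)/6-.5+115,(y+.5)/6-.5+230); print('hough',uv,r/6,onz(T,uv,.053))
uvt=(157.9,275.8)
if len(h): uvt=((h[0][0]+.5)/6-.5+115,(h[0][1]+.5)/6-.5+230)
hs=cv2.cvtColor(S['pixels'],cv2.COLOR_BGR2HSV)[315:385,220:310]
lab=cv2.cvtColor(S['pixels'],cv2.COLOR_BGR2LAB)[315:385,220:310]
for v in (20,26,31,36): print(v+315,lab[v,:,2][::3].tolist(),lab[v,:,0][::3].tolist())
# colours of small features
def cent(c,lo,hi,w):
    x0,x1,y0,y1=w; m=cv2.inRange(cv2.cvtColor(c['pixels'],cv2.COLOR_BGR2HSV)[y0:y1,x0:x1],lo,hi)
    v,u=np.nonzero(m); return (u.mean()+x0,v.mean()+y0,len(u),u.min()+x0,u.max()+x0) if len(u) else None
W={'t':(355,385,240,290),'s':(350,400,215,255)}
for nm,lo,hi in(('mark',(50,90,50),(85,255,255)),('red',(0,150,90),(6,255,255)),('red2',(172,120,80),(180,255,255))):
    a,b=cent(T,lo,hi,W['t']),cent(S,lo,hi,W['s']); print(nm,a,b)
    if a and b: print(tri(T,a[:2],S,b[:2]))
# tongs points from the crop picture (scale 5.5, off 345,235), heights assumed
f=lambda x,y:((x+.5)/5.5-.5+345,(y+.5)/5.5-.5+235)
for n,p,z in(('pin1',(246,60),.045),('pin2',(586,112),.045),('pin3',(215,311),.045),('tipS',(68,94),.046),('tipF',(50,256),.046),('armS',(250,124),.048),('armS2',(600,211),.048),('armF',(150,262),.048),('armF2',(600,253),.048),('hingeRing',(660,243),.045)):
    print(n,onz(T,f(*p),z).round(4))
```

```text
hough (np.float32(156.95833), np.float32(275.20834)) 25.433334 [[0.47110886 0.33751259 0.053     ]]
hough (np.float32(167.45833), np.float32(275.45834)) 29.008333 [[0.47121082 0.31416866 0.053     ]]
hough (np.float32(160.20833), np.float32(283.45834)) 27.633333 [[0.4532081 0.3286703 0.053    ]]
335 [136, 136, 136, 136, 137, 137, 136, 136, 136, 136, 137, 137, 136, 137, 137, 137, 137, 136, 137, 136, 136, 136, 136, 136, 136, 137, 137, 137, 137, 137] [148, 159, 161, 164, 165, 166, 159, 154, 155, 157, 162, 168, 172, 176, 179, 178, 175, 171, 165, 159, 151, 147, 144, 155, 160, 160, 162, 163, 162, 153]
341 [137, 137, 137, 136, 137, 137, 136, 136, 136, 136, 137, 137, 137, 137, 137, 137, 136, 137, 137, 137, 137, 136, 137, 136, 136, 137, 136, 136, 137, 136] [165, 163, 162, 162, 159, 152, 147, 152, 165, 172, 178, 181, 186, 191, 192, 188, 183, 181, 179, 175, 170, 160, 145, 135, 162, 162, 159, 161, 164, 161]
346 [137, 136, 137, 137, 136, 136, 136, 137, 137, 136, 137, 137, 137, 138, 138, 137, 137, 137, 137, 137, 136, 137, 137, 136, 124, 102, 131, 136, 136, 136] [164, 163, 160, 159, 161, 147, 144, 
[... 263 characters left out ...]
, 137] [159, 158, 158, 141, 103, 155, 145, 164, 172, 173, 171, 171, 172, 173, 173, 174, 175, 175, 175, 176, 173, 164, 158, 133, 160, 157, 109, 137, 166, 166]
mark (np.float64(369.6), np.float64(268.8), 15, np.int64(367), np.int64(372)) None
red (np.float64(378.72727272727275), np.float64(254.36363636363637), 11, np.int64(376), np.int64(382)) None
red2 None None
pin1 [[ 0.5522 -0.1738  0.045 ]]
pin2 [[ 0.5343 -0.3126  0.045 ]]
pin3 [[ 0.45   -0.1611  0.045 ]]
tipS [[ 0.5362 -0.1014  0.046 ]]
tipF [[ 0.4703 -0.0949  0.046 ]]
armS [[ 0.5254 -0.1749  0.048 ]]
armS2 [[ 0.4935 -0.3162  0.048 ]]
armF [[ 0.4687 -0.1347  0.048 ]]
armF2 [[ 0.4766 -0.3157  0.048 ]]
hingeRing [[ 0.4815 -0.3412  0.045 ]]
```

```bash
cat > d.py <<'E'
import sys
from h import *
def row(x,y,z,yaw):
    s=robot.read_state(); A=R.from_euler('xyz',s['orientation'],degrees=True)
    B=R.from_euler('xyz',[180,0,yaw],degrees=True)
    return np.r_[A.inv().apply(np.array([x,y,z])-s['eef_pos']).round(4),(A.inv()*B).as_rotvec(degrees=True).round(2)]
if __name__=='__main__':
    print(robot.read_state()['time'],row(*map(float,sys.argv[1:5])))
E
python3 d.py 0.472 0.337 0.20 13.8
```

```text
0.35 [ 0.5571 -0.7358  0.0314 -0.03   -0.01    5.61  ]
```

```bash
python3 drive.py '0.557 -0.736 0.031 0 0 5.6;0.557 -0.736 0.031 0 0 5.6;0.557 -0.736 0.031 0 0 5.6;0.557 -0.736 0.031 0 0 5.6;0.557 -0.736 0.031 0 0 5.6;0.557 -0.736 0.031 0 0 5.6;0.557 -0.736 0.031 0 0 5.6;0.557 -0.736 0.031 0 0 5.6;0.557 -0.736 0.031 0 0 5.6;0.557 -0.736 0.031 0 0 5.6;0.557 -0.736 0.031 0 0 5.6;0.557 -0.736 0.031 0 0 5.6;0.557 -0.736 0.031 0 0 5.6;0.557 -0.736 0.031 0 0 5.6;0.557 -0.736 0.031 0 0 5.6;0.557 -0.736 0.031 0 0 5.6;0.557 -0.736 0.031 0 0 5.6;0.557 -0.736 0.031 0 0 5.6' 0
python3 - <<'E'
from m import *
c=cam('wrist','w1.png'); print(proj(c,[[.472,.337,.053],[.472,.337,0]]))
E
python3 d.py 0.472 0.337 0.034 13.8
```

```text
time: 2.6
eef_pos: [0.4718, 0.336, 0.2006]
orientation: [180.0, -0.0, 13.7]
force: [-0.0, 0.4, -0.0]
opening: 0.002
gripper_force: 0.0
[[311.48345717 227.70890908]
 [311.63800325 213.19248262]]
2.65 [ 0.0003 -0.001   0.1667  0.     -0.02   -0.07  ]
```

View pics/w1.png

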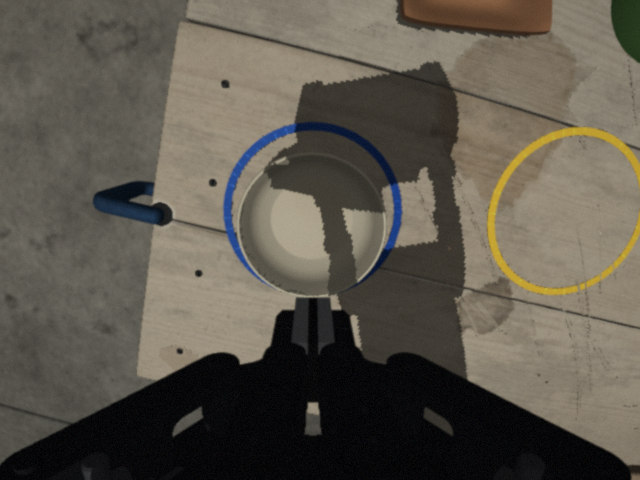

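The wrist view shows the rim centred at about (312,226) and roughly 148 px wide. My prediction at a height of 53 mm was (311.5,227.7), so the bowl's position and height are confirmed. I'll lower the shut fingers into the bowl and push on its leading inner wall.

```bash
python3 drive.py '0 0 0.06 0 0 0;0 0 0.12 0 0 0;0 0 0.15 0 0 0;0 0 0.165 0 0 0;0 0 0.165 0 0 0'; python3 d.py 0.529 0.105 0.034 13.8
python3 drive.py '0 0.01 0 0 0 0;0 0.02 0 0 0 0;0 0.025 0 0 0 0;0 0.03 0 0 0 0;0 0.04 0 0 0 0;0 0.055 0 0 0 0;0 0.07 0 0 0 0;0 0.085 0 0 0 0;0 0.10 0 0 0 0;0 0.115 0 0 0 0;0 0.13 0 0 0 0;0 0.145 0 0 0 0;0 0.16 0 0 0 0;0 0.175 0 0 0 0;0 0.19 0 0 0 0;0 0.205 0 0 0 0;0 0.22 0 0 0 0;0 0.23 0 0 0 0;0 0.235 0 0 0 0;0 0.235 0 0 0 0'
python3 d.py 0.529 0.105 0.034 13.8
python3 - <<'E'
from m import *
c=cam('top'); s=cam('side')
a=cv2.resize(c['pixels'][200:300,220:320],None,fx=4,fy=4,interpolation=cv2.INTER_CUBIC)
b=cv2.resize(s['pixels'][230:330,250:350],None,fx=4,fy=4,interpolation=cv2.INTER_CUBIC)
cv2.imwrite('pics/c2.png',np.hstack([a,b]))
print(proj(c,[.529,.105,.053]),proj(s,[.529,.105,.053]))
E
```

```text
time: 3.28
eef_pos: [0.4718, 0.3365, 0.0353]
orientation: [180.0, 0.0, 13.8]
force: [0.4, -0.3, -0.5]
opening: 0.003
gripper_force: 0.0
3.275 [ 0.0005  0.2385  0.0013  0.01    0.03   -0.03  ]
time: 5.78
eef_pos: [0.5281, 0.1084, 0.0354]
orientation: [180.0, -0.0, 13.8]
force: [-0.2, 0.9, 0.3]
opening: 0.002
gripper_force: 0.5
5.775 [ 0.0001  0.0035  0.0014  0.02   -0.     -0.    ]
[[263.720247   251.96361103]] [[309.91951699 278.01293455]]
```

View pics/c2.png

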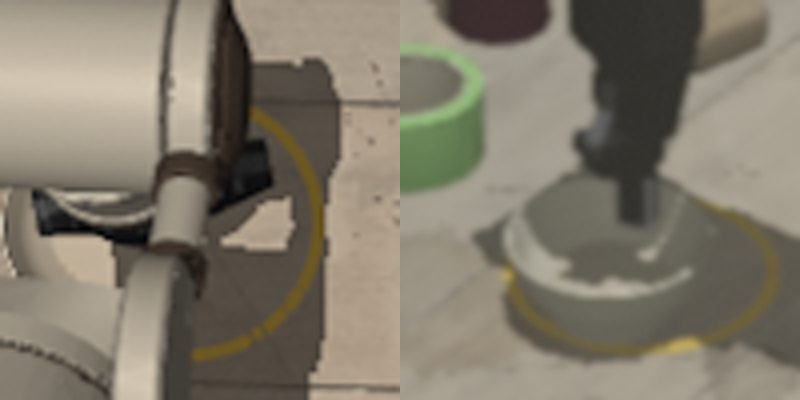

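The side crop shows the bowl flat on the bench, its rim spanning columns 503–712 and rows about 170–297. It still sits a little left of the ring's middle.

Run:
```python
from m import *
s=cam('side'); p=onz(s,(301.9,288),.053)[0]; print(p,p[:2]-[.529,.105], (p[:2]-[.529,.105])@[.2385,-.971])
w=cam('wrist','w2.png'); print(proj(w,[p,[.529,.105,.053]]))
```

```text
[0.51983008 0.14706911 0.053     ] [-0.00916992  0.04206911] -0.04303613757111993
[[205.14370693 337.11875687]
 [324.04351048 340.58731825]]
```

View pics/w2.png

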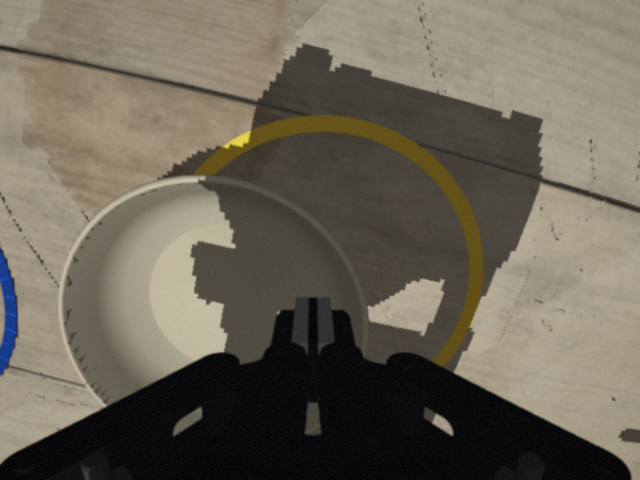

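The wrist view shows the rim spanning columns 59–368, so its centre is at about 213 and the ring's middle projects to 324. That leaves about 41 mm to go, and the side view gives 43 mm.

```bash
python3 drive.py '0 0.01 0 0 0 0;0 0.02 0 0 0 0;0 0.028 0 0 0 0;0 0.034 0 0 0 0;0 0.038 0 0 0 0;0 0.038 0 0 0 0;0 0.03 0 0 0 0;0 0.02 0 0 0 0;0 0 0 0 0 0;0 0 -0.06 0 0 0;0 -0.06 -0.12 0 0 0;0 -0.12 -0.17 0 0 0;0 -0.12 -0.17 0 0 0' -
python3 - <<'E'
from m import *
w=cam('wrist'); s=cam('side'); 
a=cv2.resize(s['pixels'][240:330,260:360],None,fx=4,fy=4,interpolation=cv2.INTER_CUBIC)
im=np.zeros((600,800,3),np.uint8); im[:360,:400]=a; im[:360,400:]=cv2.resize(w['pixels'],(480,360))[:,:400]
cv2.imwrite('pics/c3.png',w['pixels'])
print('exp rim ctr',proj(w,[.529,.105,.053]),proj(s,[.529,.105,.053]))
p=ring(w,0,'yellow'); q=onz(w,p,0); print(circ(q))
t=np.linspace(0,2*np.pi,5)[:4]; print(proj(w,np.c_[.529+.0575*np.cos(t),.105+.0575*np.sin(t),0*t+.053]))
E
```

```text
time: 7.6
eef_pos: [0.4987, 0.2286, 0.208]
orientation: [-180.0, -0.2, 13.9]
force: [0.4, -0.7, -0.1]
opening: 0.001
gripper_force: 0.0
exp rim ctr [[473.34452198 227.39628092]] [[309.91951699 278.01293455]]
(array([0.54318759, 0.09974337]), np.float64(0.06183675999233342))
[[498.75859222 156.1224708 ]
 [404.98725581 209.79328803]
 [449.1716518  292.59272165]
 [537.4087975  244.24477717]]
```

View pics/c3.png

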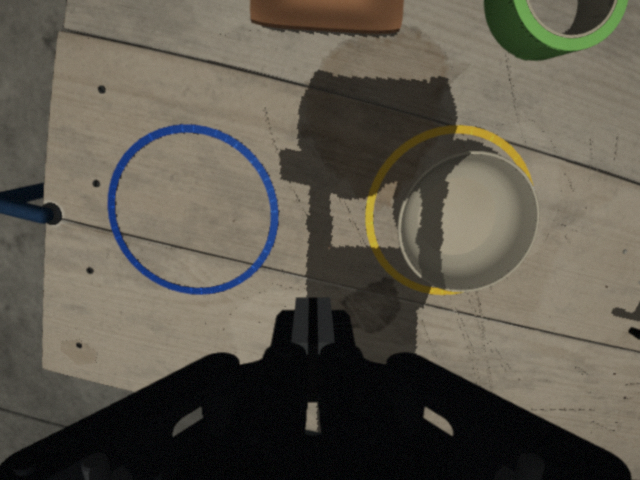

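The wrist view shows the rim at columns 399–539 and rows 153–292, so its centre is (469,222), against an expected (473,227). That puts the bowl about 4 mm off the middle. I'll check with the top camera.

```bash
python3 - <<'E'
from m import *
for n,w in (('top',(215,315,205,305)),('wrist',(370,570,130,320))):
    T=cam(n); x0,x1,y0,y1=w; k=6 if n=='top' else 3
    g=cv2.resize(cv2.cvtColor(T['pixels'],cv2.COLOR_BGR2GRAY)[y0:y1,x0:x1],None,fx=k,fy=k,interpolation=cv2.INTER_CUBIC)
    r=(140,170) if n=='top' else (195,220)
    h=cv2.HoughCircles(g,cv2.HOUGH_GRADIENT,1.5,60,param1=120,param2=25,minRadius=r[0],maxRadius=r[1])
    for x,y,r in (h[0][:2] if h is not None else []):
        uv=((x+.5)/k-.5+x0,(y+.5)/k-.5+y0); print(n,uv,r/k,onz(T,uv,.053))
E
python3 d.py 0.47 -0.28 0.25 84.9;python3 d.py 0.42 0.02 0.25 50
```

```text
top (np.float32(262.70834), np.float32(250.95833)) 25.708334 [[0.5311911 0.1073458 0.053    ]]
wrist (np.float32(461.91666), np.float32(216.41666)) 73.049995 [[0.5358703  0.11639644 0.053     ]]
7.8 [-1.496e-01  4.844e-01 -4.470e-02  2.000e-02  2.000e-02 -7.097e+01]
7.8 [-1.260e-01  1.811e-01 -4.490e-02  3.000e-02  1.000e-02 -3.607e+01]
```

The top view puts the bowl at (0.531, 0.107), about 3 mm from the ring's middle, which is good. Next I'll go over the tongs.

```bash
python3 d.py 0.491 -0.233 0.22 84.9; python3 drive.py '-0.117 0.446 -0.012 0 0 -71;-0.117 0.446 -0.012 0 0 -71;-0.117 0.446 -0.012 0 0 -71;-0.117 0.446 -0.012 0 0 -71;-0.117 0.446 -0.012 0 0 -71;-0.117 0.446 -0.012 0 0 -71;-0.117 0.446 -0.012 0 0 -71;-0.117 0.446 -0.012 0 0 -71;-0.117 0.446 -0.012 0 0 -71;-0.117 0.446 -0.012 0 0 -71;-0.117 0.446 -0.012 0 0 -71' 1
python3 - <<'E'
from m import *
w=cam('wrist','w4.png'); t=cam('top')
def cent(c,lo,hi):
    m=cv2.inRange(cv2.cvtColor(c['pixels'],cv2.COLOR_BGR2HSV),lo,hi); n,l,s,ce=cv2.connectedComponentsWithStats(m)
    return [(s[i].tolist(),ce[i].round(1)) for i in np.argsort(-s[1:,4])[:3]+1]
for nm,lo,hi in(('mark',(50,90,40),(85,255,255)),('red',(0,170,80),(6,255,255)),('brass',(18,140,90),(28,255,255)),('black',(0,0,0),(180,255,45))):
    print(nm,cent(w,lo,hi))
E
```

```text
7.8 [-1.179e-01  4.438e-01 -1.480e-02  2.000e-02  2.000e-02 -7.097e+01]
time: 9.18
eef_pos: [0.4918, -0.2343, 0.2164]
orientation: [-179.9, -0.1, 84.9]
force: [0.2, -0.4, 0.0]
opening: 1.001
gripper_force: 0.0
mark [([302, 76, 11, 18, 174], array([307.3,  84.4]))]
red [([351, 98, 5, 21, 81], array([352.9, 107.4]))]
brass [([381, 137, 7, 8, 44], array([384.5, 140.1])), ([248, 297, 8, 7, 44], array([251.4, 299.9]))]
black [([0, 164, 640, 316, 57821], array([305.7, 416.7])), ([0, 0, 55, 144, 5903], array([20.8, 77.3])), ([275, 103, 73, 190, 5448], array([307.6, 181.2]))]
```

View pics/w4.png

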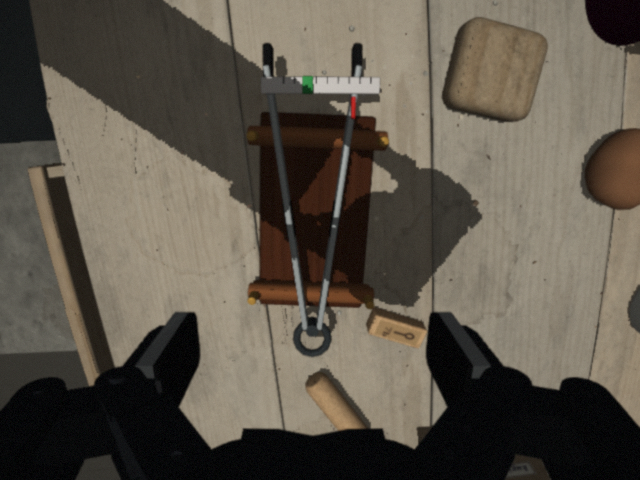

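The wrist view shows the tips at (268,45) and (358,45), the mark at (307,84) and the red pointer spanning (353,98–118). The tongs' axis runs nearly straight down the image to the hinge ring at (312,338). I'll cross this with the top view to get heights and the pose.

Run:
```python
from m import *
w=cam('wrist'); t=cam('top')
f=lambda x,y:((x+.5)/5.5-.5+345,(y+.5)/5.5-.5+235)
for n,a,b in(('mark',(307.3,84.4),(369.6,268.8)),('red',(352.9,107.4),(378.7,254.4)),('pin1',(384.5,140.1),f(246,60)),('tipS',(358,44),f(68,94)),('tipF',(268,44),f(50,256)),('hinge',(312,338),f(660,243))):
    p,e=tri(w,a,t,b); print(n,p.round(4),round(e,4))
# arm lines on the wrist picture at z=.048 -> tongs pose
for n,a,z in(('tipS',(358,44),.047),('tipF',(268,44),.047),('S1',(348,130),.048),('S2',(320,315),.048),('F1',(272,110),.048),('F2',(303,318),.048),('hinge',(312,338),.045),('mark',(307.3,84.4),.053),('ptr',(353.5,98),.053)):
    print(n,onz(w,a,z)[0].round(4))
```

```text
mark [ 0.4975 -0.129   0.0533] 0.0
red [ 0.5294 -0.1483  0.0575] 0.0001
pin1 [ 0.5539 -0.1746  0.0401] 0.0014
tipS [ 0.5376 -0.1018  0.0402] 0.0009
tipF [ 0.4707 -0.0955  0.0397] 0.0004
hinge [ 0.4817 -0.3412  0.0457] 0.0007
tipS [ 0.5372 -0.103   0.047 ]
tipF [ 0.4712 -0.0971  0.047 ]
S1 [ 0.5255 -0.1643  0.048 ]
S2 [ 0.4911 -0.318   0.048 ]
F1 [ 0.4691 -0.1444  0.048 ]
F2 [ 0.476  -0.3196  0.048 ]
hinge [ 0.482  -0.3419  0.045 ]
mark [ 0.4975 -0.1289  0.053 ]
ptr [ 0.5307 -0.1415  0.053 ]
```

The heights check out: the mark is at 53 mm (30+23), and the axis yaw is 84.8°, with the grip point at (0.492,-0.2345). The pointer is about 34 mm short of the mark, so the final opening should be near 26 mm. Descending now.

```bash
python3 drive.py '0 0 0.06 0 0 0;0 0 0.12 0 0 0;0 0 0.16 0 0 0;0 0 0.18 0 0 0;0 0 0.19 0 0 0;0 0 0.196 0 0 0;0 0 0.196 0 0 0' 1 && python3 drive.py '0 0 0 0 0 0;0 0 0 0 0 0;0 0 0 0 0 0;0 0 0 0 0 0;0 0 0 0 0 0;0 0 0 0 0 0' 0.46
```

```text
time: 10.25
eef_pos: [0.4925, -0.2359, 0.0218]
orientation: [180.0, 0.0, 84.8]
force: [0.5, 0.2, 1.1]
opening: 0.998
gripper_force: 0.0
time: 11.0
eef_pos: [0.4928, -0.2361, 0.0223]
orientation: [179.9, 0.0, 84.8]
force: [-0.5, 0.6, 5.9]
opening: 0.458
gripper_force: 4.7
```

```bash
python3 drive.py '0 0 -0.005 0 0 0;0 0 -0.015 0 0 0;0 0 -0.035 0 0 0;0 0 -0.06 0 0 0;0 0 -0.085 0 0 0;0 0 -0.10 0 0 0;0 0 -0.10 0 0 0' && python3 drive.py '0 0 0 0 0 0;0 0 0 0 0 0;0 0 0 0 0 0;0 0 0 0 0 0' 0.33
python3 - <<'E'
from h import *
w=cam('wrist','w5.png')
def cent(c,lo,hi):
    m=cv2.inRange(cv2.cvtColor(c['pixels'],cv2.COLOR_BGR2HSV),lo,hi); n,l,s,ce=cv2.connectedComponentsWithStats(m)
    return [(s[i].tolist(),ce[i].round(1)) for i in np.argsort(-s[1:,4])[:2]+1]
for nm,lo,hi in(('mark',(50,90,40),(85,255,255)),('red',(0,170,80),(6,255,255))): print(nm,cent(w,lo,hi))
E
```

```text
time: 11.88
eef_pos: [0.4928, -0.2363, 0.1225]
orientation: [179.9, 0.1, 84.8]
force: [-0.5, -0.7, -1.3]
opening: 0.456
gripper_force: 3.7
time: 12.38
eef_pos: [0.492, -0.2356, 0.1209]
orientation: [-180.0, -0.0, 84.8]
force: [1.3, 0.5, -0.5]
opening: 0.332
gripper_force: 2.8
mark [([361, 0, 32, 32, 901], array([376.9,  14.5]))]
red [([360, 29, 16, 63, 747], array([367.5,  59.3]))]
```

View pics/w5.png

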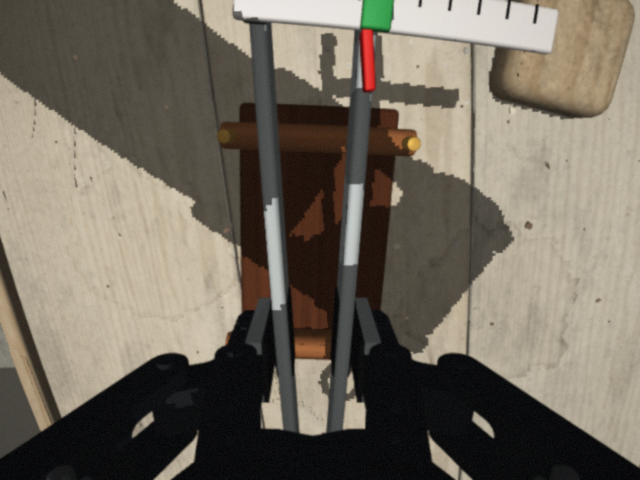

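The tongs are held well. The pointer tip at (366,30) is about 3 mm past the mark's middle at (377,14), allowing for the tongs' yaw of about 6° in the grip. I'll open slightly to 0.35 and carry them over the bowl.

```bash
python3 d.py 0.520 -0.018 0.085 84.8
```

```text
12.425 [ 0.2193  0.0082  0.0361 -0.02   -0.01    0.01  ]
```

```bash
python3 drive.py '0.01 0 0 0 0 0;0.03 0.002 0 0 0 0;0.055 0.003 0 0 0 0;0.085 0.004 0 0 0 0;0.115 0.005 0 0 0 0;0.145 0.006 0.005 0 0 0;0.17 0.007 0.012 0 0 0;0.19 0.008 0.02 0 0 0;0.205 0.008 0.028 0 0 0;0.215 0.008 0.033 0 0 0;0.219 0.008 0.036 0 0 0;0.219 0.008 0.036 0 0 0;0.219 0.008 0.036 0 0 0;0.219 0.008 0.036 0 0 0' 0.35
python3 - <<'E'
from h import *
w,t,s=cam('wrist','w6.png'),cam('top','t6.png'),cam('side','s6.png')
def cent(c,lo,hi,n=2):
    m=cv2.inRange(cv2.cvtColor(c['pixels'],cv2.COLOR_BGR2HSV),lo,hi); k,l,st,ce=cv2.connectedComponentsWithStats(m)
    return [(st[i].tolist(),ce[i].round(1)) for i in np.argsort(-st[1:,4])[:n]+1]
for c in (w,t,s):
  for nm,lo,hi in(('mark',(50,90,40),(85,255,255)),('red',(0,150,80),(6,255,255))): print(nm,cent(c,lo,hi))
im=np.zeros((600,800,3),np.uint8)
im[:300]=cv2.resize(w['pixels'][:240],(800,300))
im[300:600,:400]=cv2.resize(t['pixels'][210:285,240:340],(400,300),interpolation=cv2.INTER_CUBIC)
im[300:600,400:]=cv2.resize(s['pixels'][220:310,270:390],(400,300),interpolation=cv2.INTER_CUBIC)
cv2.imwrite('pics/c6.png',im)
E
```

```text
time: 14.18
eef_pos: [0.5201, -0.0188, 0.0856]
orientation: [180.0, 0.0, 84.8]
force: [0.5, 0.4, -0.2]
opening: 0.352
gripper_force: 2.5
mark [([568, 0, 72, 126, 6752], array([608.3,  57.4])), ([367, 0, 32, 32, 904], array([382.3,  14.5]))]
red [([367, 29, 14, 62, 715], array([373.3,  59.5]))]
mark []
red []
mark [([221, 36, 25, 13, 197], array([233.4,  42. ])), ([266, 41, 9, 12, 67], array([270.2,  46.2]))]
red []
```

View pics/c6.png

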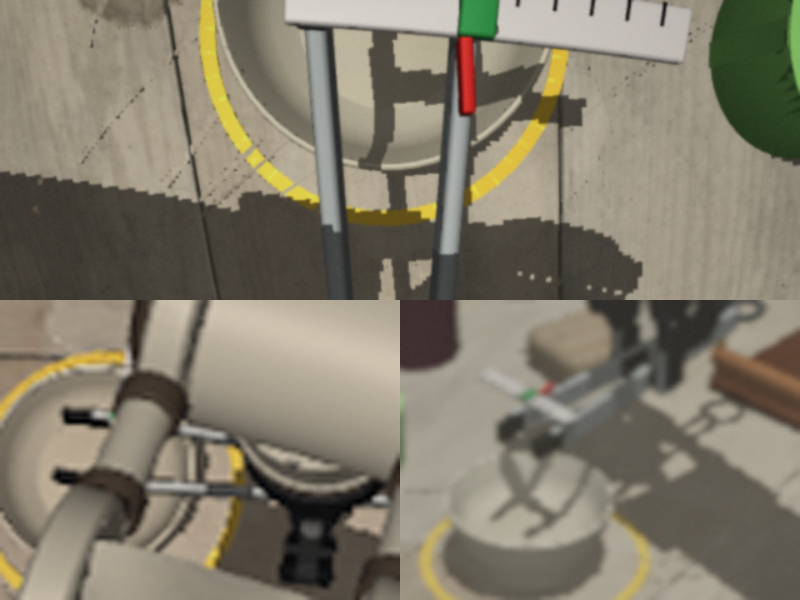

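The tongs are over the bowl, with the tips at about (257,238) and (254,254) in the top picture. In the side view the tips stand clear above the rim and the mark is at about (309,248). I'll measure heights, level and the pointer offset.

Run:
```python
from h import *
w,t,s=cam('wrist'),cam('top'),cam('side')
ft=lambda x,y:((x+.5)/4-.5+240,(y-300+.5)/4-.5+210)
fs=lambda x,y:((x-400+.5)/3.333-.5+270,(y-300+.5)/3.333-.5+220)
for n,a,b in(('tipS',ft(66,413),fs(504,430)),('tipF',ft(56,475),fs(540,444))):
    p,e=tri(t,a,s,b); print(n,p.round(4),round(e,4))
p,e=tri(w,(382.5,12),s,fs(530,395)); print('mark',p.round(4),round(e,4))
p,e=tri(w,(375,60),s,fs(546,386)); print('red',p.round(4),round(e,4))
hsv=cv2.cvtColor(w['pixels'],cv2.COLOR_BGR2HSV)
v,u=np.nonzero(cv2.inRange(hsv,(50,90,40),(85,255,255))[:60,340:420]); u=u+340
vr,ur=np.nonzero(cv2.inRange(hsv,(0,150,80),(6,255,255))[:120,340:420]); ur=ur+340
tip=(ur[vr<vr.min()+3].mean(),vr.min())
print('ptr tip px',tip,'mark',u.mean(),v.mean(),[ (r,u[v==r].min(),u[v==r].max()) for r in (2,14,24)])
# gauge lower edge: white pixels lower boundary per column
L=[]
for x in list(range(245,355))+list(range(400,535)):
    col=hsv[:70,x]; ok=np.nonzero((col[:,1]<45)&(col[:,2]>130))[0]
    if len(ok): L.append((x,ok.max()))
L=np.array(L); k=np.polyfit(L[:,0],L[:,1],1); r=L[:,1]-np.polyval(k,L[:,0]); L=L[abs(r)<4]; k=np.polyfit(L[:,0],L[:,1],1); print('edge',k,len(L))
for zu in (.088,.092,.096):
    zg=zu+.023
    e=onz(w,[(250,np.polyval(k,250)),(540,np.polyval(k,540))],zg)[:,:2]; d=e[0]-e[1]; d/=np.linalg.norm(d); xh=np.array([d[1],-d[0]]); 
    M=onz(w,(u.mean(),v.mean()),zg)[0,:2]
    a=onz(w,[(u[v==14].min()-.5,14),(u[v==14].max()+.5,14)],zg)[:,:2]
    for zp in(zg-.003,zg,zg+.004):
        P=onz(w,tip,zp)[0,:2]; print(zu,zp,'yhat',d.round(3),'ptr->mark dy mm',round((M-P)@d*1000,2),'dx',round((M-P)@xh*1000,2),'mark w',round(abs((a[1]-a[0])@d)*1000,2))
```

```text
tipS [0.5486 0.1149 0.1035] 0.0036
tipF [0.5155 0.1182 0.1064] 0.0026
mark [0.5481 0.0831 0.1149] 0.0004
red [0.5445 0.0705 0.1174] 0.0007
ptr tip px (np.float64(371.8965517241379), np.int64(29)) mark 382.54716981132077 14.542730299667037 [(2, np.int64(369), np.int64(398)), (14, np.int64(368), np.int64(397)), (24, np.int64(367), np.int64(396))]
edge [ 0.07848296 27.22017528] 59
0.088 0.10799999999999998 yhat [-0.989  0.145] ptr->mark dy mm -2.23 dx 3.23 mark w 8.21
0.088 0.11099999999999999 yhat [-0.989  0.145] ptr->mark dy mm -2.6 dx 3.94 mark w 8.21
0.088 0.11499999999999999 yhat [-0.989  0.145] ptr->mark dy mm -3.1 dx 4.88 mark w 8.21
0.092 0.11199999999999999 yhat [-0.989  0.145] ptr->mark dy mm -2.14 dx 3.09 mark w 7.93
0.092 0.11499999999999999 yhat [-0.989  0.145] ptr->mark dy mm -2.52 dx 3.8 mark w 7.93
0.092 0.119 yhat [-0.989  0.145] ptr->mark dy mm -3.01 dx 4.75 mark w 7.93
0.096 0.11599999999999999 yhat [-0.989  0.145] ptr->mark dy mm -2.05 dx 2.96 mark w 7.65
0.096 0.119 yhat [-0.989  0.145] ptr->mark dy mm -2.43 dx 3.67 mark w 7.65
0.096 0.123 yhat [-0.989  0.145] ptr->mark dy mm -2.93 dx 4.61 mark w 7.65
```

The mark is at z=0.115, so the undersides are at about 0.092. The tips are level and sit over the bowl's middle, 40 mm above the rim. The pointer is still about 2.5–3 mm past the mark, so I'll open a bit and re-measure.

```bash
cat > g.py <<'E'
from h import *
def run():
    w=cam('wrist'); hsv=cv2.cvtColor(w['pixels'],cv2.COLOR_BGR2HSV)
    v,u=np.nonzero(cv2.inRange(hsv,(50,90,40),(85,255,255))[:60,330:440]); u=u+330
    vr,ur=np.nonzero(cv2.inRange(hsv,(0,150,80),(6,255,255))[:120,330:440]); ur=ur+330
    tip=(ur[vr<vr.min()+4].mean(),vr.min()+1)
    # tongs y axis from the gauge's lower edge
    m=((hsv[:80,:,1]<60)&(hsv[:80,:,2]>110)).astype(np.uint8); m|=(cv2.inRange(hsv[:80],(50,90,40),(85,255,255))>0)
    n,l,st,_=cv2.connectedComponentsWithStats(m); i=l[10,500] or l[10,480]
    L=np.array([(x,np.nonzero(l[:,x]==i)[0].max()) for x in range(395,530) if (l[:,x]==i).any()],float)
    out=[]
    E=onz(w,L,.115)[:,:2]
    for _ in range(4):
        k=np.polyfit(E[:,0],E[:,1],1); r=E[:,1]-np.polyval(k,E[:,0]); E=E[abs(r)<max(.001,2*r.std())]
    d=np.array([-1,-k[0]]); d/=np.linalg.norm(d)
    M=onz(w,(u.mean(),v.mean()),.115)[0,:2]
    print('n',len(E),'yhat',d.round(3),'tip',np.round(tip,1),'mark',u.mean().round(1),v.mean().round(1),'ptr->mark mm',[round((M-onz(w,tip,z)[0,:2])@d*1000,2) for z in(.115,.117,.119)],'open',round(robot.read_state()['opening'],4))
run()
E
python3 g.py; python3 drive.py '0 0 0 0 0 0;0 0 0 0 0 0;0 0 0 0 0 0;0 0 0 0 0 0' 0.37; python3 g.py
```

```text
n 135 yhat [-0.888  0.459] tip [372.1  30. ] mark 382.5 14.6 ptr->mark mm [np.float64(-0.99), np.float64(-1.07), np.float64(-1.16)] open 0.3475
time: 15.02
eef_pos: [0.5199, -0.0183, 0.0853]
orientation: [-180.0, 0.0, 84.8]
force: [0.9, -0.0, -1.5]
opening: 0.368
gripper_force: 2.2
n 134 yhat [-0.884  0.467] tip [378.1  30. ] mark 388.4 14.5 ptr->mark mm [np.float64(-0.89), np.float64(-1.0), np.float64(-1.1)] open 0.3662
```

I've used all the picture views, so from here I'll check numerically. Mark, gauge ends and arms must fit together across the saved pictures.

Run:
```python
from h import *
c=cam('wrist'); cv2.imwrite('pics/w7.png',c['pixels'])
def cls(p):
    h,s,v=[int(x) for x in p]
    if 45<=h<=90 and s>80: return 'G'
    if (h<8 or h>172) and s>140 and v>70: return 'R'
    if s<40 and v>=150: return 'W'
    if s<40 and v<60: return 'k'
    if s<40: return 'g'
    return '.'
import itertools
for f,rows,x0,x1 in(('w4',(84,88,100),255,390),('w5',(6,12,36),225,565),('w6',(6,12,36),225,565),('w7',(6,12,36),225,570)):
    hsv=cv2.cvtColor(cv2.imread(f'pics/{f}.png'),cv2.COLOR_BGR2HSV)
    for r in rows:
        x=x0;o=[]
        for k,g in itertools.groupby(cls(p) for p in hsv[r,x0:x1]):
            n=len(list(g)); o.append(f'{k}{x}-{x+n-1}'); x+=n
        print(f,r,' '.join(q for q in o))
```

```text
w4 84 .255-260 g261-301 G302-312 g313-313 W314-379 g380-380 .381-389
w4 88 .255-260 g261-301 .302-302 G303-312 g313-313 W314-378 g379-380 .381-389
w4 100 .255-266 k267-271 g272-272 k273-275 .276-304 g305-305 .306-347 k348-349 .350-350 R351-354 .355-356 g357-357 .358-389
w5 6 .225-232 W233-361 .362-362 G363-392 g393-393 W394-418 g419-420 W421-447 g448-451 W452-477 g478-478 k479-479 g480-480 W481-506 g507-507 k508-508 g509-509 W510-534 g535-535 k536-537 g538-538 W539-540 .541-564
w5 12 .225-232 g233-240 W241-361 G362-392 g393-393 W394-476 g477-477 k478-478 g479-479 W480-505 g506-506 k507-507 g508-509 W510-534 g535-535 k536-536 g537-537 W538-558 .559-564
w5 36 .225-249 g250-266 k267-270 g271-271 .272-306 W307-307 .308-354 k355-357 g358-358 .359-359 R360-372 .373-373 g374-377 .378-391 W392-392 .393-393 W394-394 .395-410 W411-412 g413-431 W432-554 .555-564
w6 6 .225-225 g226-226 W227-366 g367-367 G368-397 .398-398 W399-441 g442-442 k443-444 g445-445 W446-471 g472-472 k473-473 g474-475 W476-500 g501-501 k502-503 g504-504 W505-529 g530-530 k531-531 g532-533 W534-553 .554-562 W563-563 .564-5
[... 456 characters left out ...]
W561-564
w7 6 W225-372 g373-373 G374-404 g405-405 W406-436 g437-439 W440-465 g466-466 k467-468 g469-469 W470-494 g495-496 k497-497 g498-499 W500-523 g524-525 k526-526 g527-527 W528-553 .554-565 W566-566 .567-567 W568-568 .569-569
w7 12 W225-372 .373-373 G374-403 .404-404 g405-405 W406-494 g495-495 k496-496 g497-498 W499-522 g523-524 k525-525 g526-526 W527-548 .549-549 W550-552 .553-564 W565-569
w7 36 .225-229 W230-230 .231-238 g239-241 W242-251 g252-256 k257-260 g261-261 .262-363 g364-364 k365-368 .369-372 R373-384 g385-387 .388-395 W396-396 .397-401 W402-402 .403-424 g425-425 .426-427 g428-458 W459-544 .545-548 W549-551 .552-554 W555-555 .556-563 W564-565 .566-566 g567-567 .568-568 G569-569
```

```bash
cat > q.py <<'E'
from h import *
c=cam('wrist'); hsv=cv2.cvtColor(c['pixels'],cv2.COLOR_BGR2HSV).astype(int); H,S,V=[hsv[...,i] for i in range(3)]
g=(H>=45)&(H<=90)&(S>80); r=((H<8)|(H>172))&(S>140)&(V>70)
cg=[np.nonzero(g[y,330:470])[0].mean()+330 for y in (4,8,12)]
rr=np.nonzero(r[:120,330:470]); 
b=c['pixels'][2:9].astype(int).sum(2).mean(0); x=np.arange(640)
t=[i for i in range(405,560) if b[i]<b[i-3:i+4].mean()-25 and b[i]==b[i-3:i+4].min()]
wl=np.nonzero((S[8,:300]>=40)|(V[8,:300]<90))[0].max()
k=[int(i) for i in range(225,400) if V[40,i]<60 and S[40,i]<60]
s=robot.read_state()
print('open',round(s['opening'],4),'f',round(s['gripper_force'],1),'mark',np.round(cg,1),'ptr top',rr[0].min(),[round(rr[1][rr[0]==y].mean()+330,1) for y in (30,34,40)],'ticks',t,'L end',wl,'arms',k)
E
python3 q.py; python3 drive.py '0 0 0 0 0 0;0 0 0 0 0 0;0 0 0 0 0 0;0 0 0 0 0 0' 0.40; python3 q.py;python3 drive.py '0 0 0 0 0 0;0 0 0 0 0 0;0 0 0 0 0 0;0 0 0 0 0 0' 0.37; python3 q.py
```

```text
open 0.3673 f 2.2 mark [389.  389.  388.5] ptr top 29 [np.float64(378.5), np.float64(378.5), np.float64(378.5)] ticks [438, 468, 497, 526] L end 219 arms [257, 258, 259, 260, 261, 365, 366, 367, 368]
time: 15.68
eef_pos: [0.5199, -0.0184, 0.0853]
orientation: [180.0, 0.0, 84.8]
force: [-0.1, 0.5, -0.9]
opening: 0.401
gripper_force: 8.1
open 0.4023 f 8.1 mark [382.5 382.5 382.5] ptr top 28 [np.float64(388.5), np.float64(388.0), np.float64(388.0)] ticks [428, 458, 487, 516] L end 208 arms [248, 249, 250, 251, 252, 373, 374, 375, 376, 377, 378]
time: 16.23
eef_pos: [0.5199, -0.0184, 0.0853]
orientation: [-180.0, -0.0, 84.8]
force: [0.6, -0.0, -0.3]
opening: 0.371
gripper_force: 5.4
open 0.3705 f 5.4 mark [384.5 384.5 383.5] ptr top 29 [np.float64(379.5), np.float64(379.0), np.float64(378.0)] ticks [407, 437, 467, 496, 525] L end 218 arms [256, 257, 258, 259, 260, 366, 367, 368, 369]
```

The green mark seems to shift along the strip relative to its own ticks, which the task text doesn't predict. I'll probe this with a few small openings, which cost little time.

```bash
Z='0 0 0 0 0 0;0 0 0 0 0 0;0 0 0 0 0 0;0 0 0 0 0 0'
q(){ python3 q.py | cut -c1-400; }
python3 drive.py '0 0 0 0 0 0;0 0 0 0 0 0;0 0 0 0 0 0;0 0 0 0 0 0' 0.43 >/dev/null; q
python3 drive.py '0 0 0 0 0 0;0 0 0 0 0 0;0 0 0 0 0 0;0 0 0 0 0 0' 0.40 >/dev/null; q
python3 drive.py '0 0 0 0 0 0;0 0 0 0 0 0;0 0 0 0 0 0;0 0 0 0 0 0' 0.37 >/dev/null; q
python3 drive.py '0 0 0 0 0 0;0 0 0 0 0 0;0 0 0 0 0 0;0 0 0 0 0 0' 0.33 >/dev/null; q
python3 - <<'E'
from h import *
hsv=cv2.cvtColor(cam('wrist')['pixels'],cv2.COLOR_BGR2HSV)
m=cv2.inRange(hsv,(45,80,30),(90,255,255))[:60,200:560]; r=cv2.inRange(hsv,(0,140,70),(8,255,255))[:60,330:440]
for y in (0,6,12,20,26,30,34): 
    u=np.nonzero(m[y])[0]+200; v=np.nonzero(r[y])[0]+330; print(y,u.min() if len(u) else '',u.max() if len(u) else '',len(u),'red',v.min() if len(v) else '',v.max() if len(v) else '')
E
```

```text
open 0.4304 f 4.3 mark [370. 370. 370.] ptr top 28 [np.float64(397.0), np.float64(396.0), np.float64(395.5)] ticks [450, 480, 509] L end 200 arms [240, 241, 242, 243, 244, 245, 380, 381, 382, 383, 384, 385, 386, 387]
open 0.4002 f 3.1 mark [380.  379.5 379.5] ptr top 29 [np.float64(387.5), np.float64(387.0), np.float64(387.5)] ticks [429, 459, 488, 517] L end 209 arms [248, 249, 250, 251, 252, 253, 373, 374, 375, 376, 377, 378]
open 0.3722 f 9.2 mark [374.  374.  373.5] ptr top 29 [np.float64(380.0), np.float64(380.0), np.float64(379.0)] ticks [406, 436, 466, 495, 524] L end 217 arms [255, 256, 257, 258, 259, 366, 367, 368, 369, 370, 371]
open 0.3344 f 10.0 mark [362.  361.5 361.5] ptr top 29 [np.float64(368.5), np.float64(368.5), np.float64(368.0)] ticks [418, 448, 477, 506, 535] L end 229 arms [267, 268, 269, 356, 357, 358, 359]
0 348 377 30 red  
6 347 377 31 red  
12 347 376 30 red  
20 347 375 29 red  
26 346 375 30 red  
30   0 red 363 374
34   0 red 362 374
```

```bash
python3 drive.py '0 0 0 0 0 0;0 0 0 0 0 0;0 0 0 0 0 0;0 0 0 0 0 0' 0.318 >/dev/null; python3 q.py
python3 - <<'E'
from h import *
c=cam('wrist'); p=c['pixels']; hsv=cv2.cvtColor(p,cv2.COLOR_BGR2HSV)
cv2.imwrite('pics/w8.png',p)
# independent: top and side views, green and red
t,s=cam('top'),cam('side')
for n,c,w in(('top',t,(240,300,215,275)),('side',s,(280,350,225,275))):
    x0,x1,y0,y1=w; h=cv2.cvtColor(c['pixels'],cv2.COLOR_BGR2HSV)[y0:y1,x0:x1]
    for k,lo,hi in(('G',(45,60,30),(90,255,255)),('R',(0,110,60),(7,255,255))):
        v,u=np.nonzero(cv2.inRange(h,lo,hi)); print(n,k,len(u),(u.mean()+x0,v.mean()+y0,u.min()+x0,u.max()+x0) if len(u) else '')
# right end of the strip
print([int(x) for x in hsv[8,530:575,1]]); print([int(x) for x in hsv[8,530:575,2]])
E
```

```text
open 0.3184 f 10.2 mark [359.  359.  358.5] ptr top 29 [np.float64(365.0), np.float64(364.5), np.float64(364.5)] ticks [421, 451, 481, 510, 538] L end 233 arms [270, 271, 272, 353, 354, 355, 356]
top G 1 (np.float64(268.0), np.float64(239.0), np.int64(268), np.int64(268))
top R 0 
side G 7 (np.float64(310.2857142857143), np.float64(249.14285714285714), np.int64(309), np.int64(312))
side R 1 (np.float64(314.0), np.float64(247.0), np.int64(314), np.int64(314))
[14, 14, 15, 12, 14, 15, 20, 7, 15, 20, 14, 19, 17, 19, 23, 24, 23, 26, 29, 29, 35, 37, 34, 41, 41, 40, 40, 48, 44, 44, 44, 42, 42, 38, 39, 38, 38, 38, 38, 42, 42, 43, 43, 46, 45]
[188, 188, 187, 184, 183, 168, 102, 38, 34, 89, 144, 165, 165, 162, 157, 158, 157, 160, 159, 159, 155, 153, 156, 157, 155, 152, 152, 154, 150, 150, 150, 153, 152, 154, 156, 154, 156, 154, 156, 157, 156, 154, 149, 144, 142]
```

```bash
python3 drive.py '0 0 0 0 0 0;0 0 0 0 0 0;0 0 0 0 0 0' 0.308 >/dev/null; python3 q.py
python3 drive.py '0 0 0 0 0 0;0 0 0 0 0 0;0 0 0 0 0 0' 0.318 >/dev/null; python3 q.py
python3 drive.py '0 0 0 0 0 0;0 0 0 0 0 0;0 0 0 0 0 0' 0.330 >/dev/null; python3 q.py
```

```text
open 0.3156 f 10.4 mark [356.  355.5 355. ] ptr top 29 [np.float64(362.0), np.float64(362.0), np.float64(362.0)] ticks [424, 454, 484, 513, 540] L end 236 arms [272, 273, 274, 351, 352, 353, 370]
open 0.3156 f 8.9 mark [353.5 353.5 353.5] ptr top 28 [np.float64(364.0), np.float64(364.0), np.float64(364.0)] ticks [422, 452, 482, 511, 539] L end 233 arms [271, 272, 273, 353, 354, 355]
open 0.3286 f 7.0 mark [351.  350.5 349.5] ptr top 29 [np.float64(367.0), np.float64(367.5), np.float64(367.0)] ticks [419, 449, 479, 508, 536] L end 230 arms [268, 269, 270, 356, 357, 358, 359]
```

```bash
python3 drive.py '0 0 0 0 0 0;0 0 0 0 0 0;0 0 0 0 0 0' 0.42 >/dev/null; python3 q.py
python3 drive.py '0 0 0 0 0 0;0 0 0 0 0 0;0 0 0 0 0 0;0 0 0 0 0 0' 0.305 >/dev/null; python3 q.py
```

```text
open 0.4177 f 4.5 mark [333.5 333.5 333.5] ptr top 29 [np.float64(394.0), np.float64(393.5), np.float64(393.5)] ticks [453, 482, 511] L end 203 arms [243, 244, 245, 246, 247, 248, 378, 379, 380, 381, 382]
open 0.304 f 3.1 mark [371.5 370.5 370. ] ptr top 29 [np.float64(359.0), np.float64(359.0), np.float64(359.5)] ticks [427, 457, 486, 515] L end 239 arms [275, 276, 277, 349, 350, 351]
```

```bash
python3 drive.py '0 0 0 0 0 0;0 0 0 0 0 0;0 0 0 0 0 0' 0.43 >/dev/null; python3 q.py
python3 drive.py '0 0 0 0 0 0;0 0 0 0 0 0;0 0 0 0 0 0;0 0 0 0 0 0' 0.319 >/dev/null; python3 q.py; sleep 0; python3 q.py; python3 -c "
from h import *; print(robot.read_state()['time'])"
```

```text
open 0.4296 f 4.3 mark [373.  372.5 372.5] ptr top 28 [np.float64(396.5), np.float64(396.0), np.float64(395.5)] ticks [450, 480, 509] L end 200 arms [240, 241, 242, 243, 244, 245, 380, 381, 382, 383, 384, 385, 386]
open 0.3195 f 7.1 mark [369.5 369.5 369. ] ptr top 29 [np.float64(364.0), np.float64(364.5), np.float64(364.0)] ticks [422, 452, 481, 510, 538] L end 233 arms [270, 271, 272, 353, 354, 356]
open 0.321 f 7.1 mark [369.5 369.5 369.5] ptr top 29 [np.float64(364.0), np.float64(364.5), np.float64(364.5)] ticks [422, 452, 481, 510, 538] L end 233 arms [270, 271, 272, 353, 354, 355, 356]
22.5
```

Run:
```python
from m import *
w,s=cam('wrist'),cam('side')
h=cv2.cvtColor(s['pixels'],cv2.COLOR_BGR2HSV)[225:275,280:350]; v,u=np.nonzero(cv2.inRange(h,(45,60,30),(90,255,255)))
print('mark',tri(w,(369.5,12),s,(u.mean()+280,v.mean()+225)))
# dark tip ends in side view, both along the arms: lowest dark pixels left of the fingers
g=s['pixels'][:,:,:].max(2)[250:275,290:325]; v,u=np.nonzero(g<60)
print('tips dark px',len(u),u.mean()+290,v.mean()+250, onz(s,(u.mean()+290,v.mean()+250),.101))
p=ring(s,0,'yellow'); print(circ(onz(s,p,0)))
st=robot.read_state(); print(st['time'],st['eef_pos'],np.abs(st['dq']).max(),st['force'],st['gripper_force'],st['opening'])
```

```text
mark (array([0.54483396, 0.08364768, 0.11533515]), np.float64(0.0011637392115041462))
tips dark px 43 308.5581395348837 260.7674418604651 [[0.52985528 0.10832288 0.101     ]]
(array([0.52928729, 0.10460451]), np.float64(0.07649153888116657))
22.6 [ 0.5198907  -0.01834901  0.08530773] 0.11490021442275804 [-0.79351787  0.49831162 -1.10384979] 7.080676599580329 0.32237040945538115
```

```bash
python3 drive.py '0 0 0 0 0 0;0 0 0 0 0 0;0 0 0 0 0 0;0 0 0 0 0 0;0 0 0 0 0 0;0 0 0 0 0 0;0 0 0 0 0 0;0 0 0 0 0 0'; python3 q.py
```

```text
time: 23.6
eef_pos: [0.5199, -0.0183, 0.0853]
orientation: [-180.0, -0.0, 84.8]
force: [-0.2, 0.4, -1.2]
opening: 0.321
gripper_force: 7.1
open 0.3245 f 7.1 mark [369.5 369.5 369.5] ptr top 29 [np.float64(364.0), np.float64(364.5), np.float64(364.5)] ticks [422, 452, 481, 510, 538] L end 233 arms [270, 271, 272, 353, 354, 356]
```

Everything is still: the pointer is within about 1.3 mm of the mark's middle, and the tips are level over the bowl, about 40 mm above the rim.

```bash
python3 -c "
from rig import robot; print(robot.close_job())"
```

```text
the job is handed in; nothing more can be done
None
```

The job is handed in, result not reported: the bowl is about 3 mm off the yellow ring's middle, and the tongs are held level and still, about 40 mm above its rim, with the pointer about 1.3 mm from the green mark; that mark slid on its strip as I squeezed, ending about 2 mm from where it started.

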